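Demagnetise the 40 mm sleeves in a clamped tray

TASK

Put every 40 mm steel sleeve into the carrier tray, leaving the smaller and larger look-alikes out, then slide the tray low and level over the step from the mat onto the blue demagnetiser plate, up to the stops, and press the clamp's red handle down until its ratchet holds by itself. With the tray locked press the green start button fully, then push the handle sideways to free the ratchet, and slide the loaded tray, again low and level, back onto the black mat. Do not tip the tray or knock over the oil bottle.

Things in the scene. Friction and masses are not known exactly. Their poses are not given: they have to be found in the camera images.
- tray_grip (a point): carrier tray, aluminium, 150 mm (x) by 130 mm (y), floor 4 mm thick, walls 12 mm high, 0.45 kg. Upright orange centre handle 40 mm (x) by 12 mm (y), top 62 mm above the tray's underside; the point is on it, 46 mm above the underside, over the tray's centre. Two 40 mm sleeves fit each side of it: x = +-36 mm, y = +-38 mm. When seated its axes agree with plate_top's
- tray_loop (a point): middle of the open loop on the tray's -y side: a flat frame 44 mm wide (x), sticking out 44 mm from the wall, 22 to 27 mm above the tray's underside. It enters the clamp's open jaws with 5 mm below it and 15 mm above; the lower jaw's tip then rises through it as the clamp closes, with about 10 mm of slack each way
- plate_top (a point): demagnetiser: fixed blue plate, 160 mm (x) by 150 mm (y), top 8 mm above the bench. The point is on its top where the seated tray's centre belongs (within 12 mm in x and y, and square). The tray comes from the mat along -y of the plate until its wall meets two yellow stop blocks, 3 mm beyond the point. The ratchet clamp stands beyond the stops
- mat_top (a point): black rubber home mat, fixed, 180 mm (x) by 150 mm (y), top 3 mm above the bench: 5 mm below the plate's top, with a gap of about 15 mm between them. The point is the middle of its top; its axes nearly agree with the plate's
- clamp (a joint): closing angle of the scissor-type ratchet clamp, rad: 0 = open (a spring holds it there), grows as the upper handle is pressed down; two ratchet teeth hold it at about 0.20 and 0.29 by themselves; end of travel 0.34
- thumb_pad (a point): middle of the top of the red thumb pad (18 mm in x, 42 mm in y, 7 mm thick) on the ring (8 mm thick in x, 30 mm deep) of the clamp's upper handle. The handles reach 130 mm from the pivot towards -y, in an upright plane. Open, the pad is 118 mm above the bench; pressing it straight down about 42 mm, to the end of its travel (8 to 14 N), sets the last tooth; it also moves 17 mm to -y, on an arc
- handle (a joint): sideways give of the upper handle, rad: 0 at rest, grows as ring or pad is pushed along thumb_pad's +x (away from the robot), to 0.13 (17 mm at the pad); does not give to -x. At 0.07 to 0.1 (about 10 to 13 mm, 3 to 6 N) the teeth slip off each other and the handle springs up. The ratchet post stands 40 to 55 mm from the pad towards the pivot, 62 mm high
- start (a joint): green start button's travel, m: 0 up, grows to 0.006 fully down (5 N), springs back
- start_top (a point): middle of the top of the demagnetiser's green start button (30 mm across), pressed straight down
- s1_c (a point): the right size: plain bright-steel sleeve (short open tube), 40 mm outside diameter, 28 mm tall, 130 g; point at its centre, 14 mm above its foot; z along its axis (there are 3 or 4 of these)
- s2_c (a point): the right size: plain bright-steel sleeve (short open tube), 40 mm outside diameter, 28 mm tall, 130 g; point at its centre, 14 mm above its foot; z along its axis (there are 3 or 4 of these)
- s3_c (a point): the right size: plain bright-steel sleeve (short open tube), 40 mm outside diameter, 28 mm tall, 130 g; point at its centre, 14 mm above its foot; z along its axis (there are 3 or 4 of these)
- s4_c (a point): the right size: plain bright-steel sleeve (short open tube), 40 mm outside diameter, 28 mm tall, 130 g; point at its centre, 14 mm above its foot; z along its axis (there are 3 or 4 of these)
- small1_c (a point): too small: plain bright-steel sleeve (short open tube), 31 mm outside diameter, 28 mm tall, 90 g; point at its centre, 14 mm above its foot; z along its axis
- small2_c (a point): too small: plain bright-steel sleeve (short open tube), 31 mm outside diameter, 28 mm tall, 90 g; point at its centre, 14 mm above its foot; z along its axis
- large1_c (a point): too large: plain bright-steel sleeve (short open tube), 49 mm outside diameter, 28 mm tall, 170 g; point at its centre, 14 mm above its foot; z along its axis
- headbolt: dark bolt standing on its head, head 32 mm across, 47 mm tall in all, a bystander among the sleeves; origin under its centre
- oil: amber oil bottle, 60 mm across, 150 mm tall, a bystander; origin under its centre
Not all that is in view belongs to the job. What is shaped like the part that bears mat_top but yellow is not meant.

How it is judged:
By the outcome, as a careful person would: the job done as asked, in the order asked, and still so for the second after the job is handed in, with the robot touching nothing.
Of s1, s2, s3, s4 only 3 to 4 are there at a start; the rules pass over those that are not, and their reading is None.
At some moment in a run one of s1, s2, s3, s4 may be knocked a few centimetres aside while the robot is not near it.
Once in a run the grip may slacken for a moment while it holds something.
It also fails if it takes over 192 s, if anything falls off the work surface, if the arm or the gripper's body presses on something with over 40 N, if the wrist force passes 120 N, or if a joint passes its speed limit or range.

ROBOT

A 7-joint arm with a two-finger parallel gripper is mounted at the origin on the work surface. World frame = base frame: x ahead of the robot, y to its left, z up, the work surface at z = 0. Lengths are in m, angles in rad, forces in N, time in s.
With the tool pointing down it reaches from about 0.4 to 0.875 m from the base axis. Payload 4.4 kg.
Tool frame: the origin (TCP) lies on the centre line of the jaws, within the pads' length; the fingertips stand 17 mm ahead of it and the grasp point (between the pads) lies 2 mm behind it; z points along the fingers, y is the line along which they close (so a half turn about z gives the same grasp; the last joint's range is limited). The gripper opens to 85 mm and grips with 20 to 120 N. Pads are 22 mm wide; open, the fingers measure 114 mm over their backs; the gripper's body (76 mm by 85 mm) begins 54 mm behind the grasp point. The pads swing forward as they close: fully open they stand 13 mm farther back than shut.
Start: joints at [1.166, 0.628, 0.038, 1.517, -0.027, 0.996, -0.02], TCP at [0.216, -0.613, 0.248] pointing down, gripper open.
Joint ranges: [-3.06, 3.06], [-0.37, 2.12], [-1.25, 1.32], [0.18, 2.47], [-1.1, 4.24], [0.23, 1.98], [-2.94, 2.94]. Speed limits (rad/s): [2.57, 2.57, 3.14, 3.14, 3.14, 3.14, 3.14].

INTERFACE

Orientations are given as a unit quaternion [x, y, z, w].
In Python, from station import sensors, optics, ticket, nets gives the robot as it stands.
- The arm moves only by the shell command python3 -m handwheel 'ROWS' [OPENING]. ROWS is JSON, a list of rows, each a list of 2 entries, a list of its own where there are three numbers: the shift along the world's x, y, z in units of 30 mm (1.0 is 30 mm), then the turn about the world's z in rad. A call has 1 to 8 rows; each row is the pose to reach, as a shift and turn from the pose commanded when the call began; what a row does not reach only later rows make up. A row lasts 1/8 s, in which the tool goes at most 62.5 mm and 10.7 degrees, less where a joint would pass 70% of its speed; a pose out of reach is approached as far as the arm can. A call with a gripper value outside its range is refused whole. OPENING is the closure, from 0 (fully open) to 1 (shut), set as the call begins (- or left out, the last holds). The fingers move at their own pace and stop on an object; the grip force is fixed at half the most. Time passes only in rows, so rows that repeat a pose let the fingers close. It gives the time, the measured TCP pose, the force, the opening and the grip force at its end, in the units of the state.
- sensors.get_state(): the state, without advancing time (a new reading comes with each control period).
- optics.snapshot(name): name is "scene" or "side" or "wrist"; returns (picture, depth): 400x640x3 uint8, red, green, blue; 400x640 float32, m along the optical axis (not along the pixel's ray), 0 where there is no reading.
- optics.get_calibration(name): a dict with "vertical_fov" (degrees; the focal length in pixels is half the picture's height over the tangent of half this angle, whatever the lens; pixels are square), "cx", "cy" (the principal point, pixels), "position" and "orientation" of the camera in the world. Camera axes: x right, y down, z forward; pixel columns grow to the right and rows downward; lengths in m; the calibration is good to about 2 mm. A picture is of the moment at which its call begins: read the wrist's pose just before it. get_calibration takes no time and is no camera call; for the wrist camera it gives the pose at the moment of the call.
- ticket.job_done(): hands the job in; it is judged then, once.
Trained networks look in the newest picture that a camera, given by its name, has taken for a name from the list of things; names that differ only in an ending like _2 or _b are one class to them, and where a whole thing is asked for, a point or a joint stands for the part that bears it (a point fixed in the world has none). Each returns a list of dicts, best first, with "conf" (0 to 1); they miss things now and then, are a little off and sometimes report something else, mostly with a low value. They report only what shows in the picture. A call takes as long as a camera call. They do not tell look-alikes from the thing itself.
- nets.find_in(label, camera): "point" ([column, row] as shares, 0 to 1, of the picture: columns of its width, rows of its height, amid what is visible of it).
- nets.regions_of(label, camera): "region" (400x640 bool, what is visible of it) and "point" ([column, row] as shares, 0 to 1, of the picture: columns of its width, rows of its height, amid what is visible of it).
The state is a dict: "t": time; "q": joint angles; "qd": joint speeds; "joint_efforts": joint torques, N m; "eef_pos": TCP position; "tool_rot": TCP orientation; "contact_force": force on the tool from outside, world axes, zero at the start; "torque": the same for the moment, N m; "opening": opening from 0.0 (shut) to 1.0 (fully open); "gripper_force": force on a finger pad.
Only numpy, scipy, OpenCV 4.12 (cv2) and the standard library are available. Lean on these libraries where they do the work, as an engineer would, in place of code of your own. Each camera call takes 0.05 s, during which the arm holds its last target. There are 200 camera calls.

## Working session

There is one attempt and no reset: what is moved stays moved. The work goes in short steps, Python scripts to look and compute and a shell command to move; the robot and the scene stay as the last step left them, time stands still between calls to the robot, and variables do not carry over. Pictures are saved under pics/ and viewed, at most 14 in all, crops included, and the job is handed in when it is done.

```bash
ls; mkdir -p pics; python3 - <<'E'
from station import sensors, optics
import cv2,numpy as np
s=sensors.get_state();print(s['t'],s['eef_pos'],s['tool_rot'],s['opening'])
for n in("scene","side","wrist"):
    p,d=optics.snapshot(n);cv2.imwrite(f"pics/{n}0.png",p[:,:,::-1]);np.save(f"pics/{n}0.npy",d);c=optics.get_calibration(n);print(n,c)
E
```

```text
pics
0.0 [ 0.21586361 -0.6124743   0.24738469] [ 9.85684750e-01  1.68596096e-01 -1.60101819e-04 -9.51106782e-04] 1.0019956846711267
scene {'vertical_fov': 44.846632549680876, 'cx': 327.9545688911654, 'cy': 201.3300308585632, 'position': array([ 1.16383889, -0.55607039,  0.68832871]), 'orientation': array([ 0.81942524,  0.33724986, -0.17556781, -0.42892977])}
side {'vertical_fov': 52.498762595179336, 'cx': 323.8337929189716, 'cy': 204.64498993766222, 'position': array([-0.04143594,  0.83153872,  0.72421305]), 'orientation': array([-0.28658559,  0.8315194 , -0.44892883,  0.15781979])}
wrist {'vertical_fov': 68.46208197008382, 'cx': 317.47399143461917, 'cy': 194.42699539762575, 'position': array([ 0.28581409, -0.58808763,  0.37447907]), 'orientation': array([ 0.80751211, -0.57164812, -0.0845696 ,  0.11828189])}
```

View pics/scene0.png

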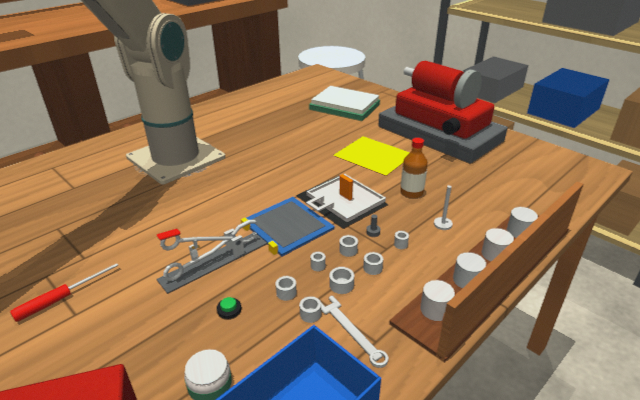

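View pics/side0.png

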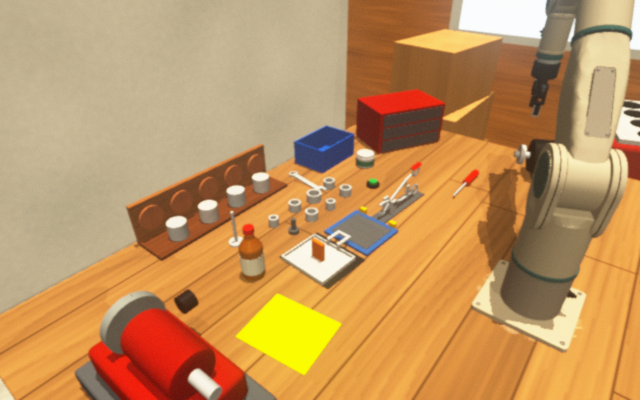

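The scene picture shows the sleeves at about (318,261), (348,246), (373,263), (401,240), (341,280), (286,288) and (310,309). The tray is at (345,198), the plate at (290,225), the red pad at (169,235), the button at (228,307) and the oil bottle at (413,170). The side picture agrees with this layout.

```bash
cat > h.py <<'E'
import numpy as np,cv2
from scipy.spatial.transform import Rotation as R
from scipy.optimize import least_squares
from station import sensors,optics,nets
def snap(n,save=None):
    c=optics.get_calibration(n);p,d=optics.snapshot(n)
    if save: cv2.imwrite(f"pics/{save}.png",p[:,:,::-1])
    return p,d,cloud(d,c),c
def cloud(d,c):
    f=200/np.tan(np.radians(c['vertical_fov']/2))
    v,u=np.mgrid[:400,:640]
    P=np.stack([(u-c['cx'])/f*d,(v-c['cy'])/f*d,d],-1)
    W=P@R.from_quat(c['orientation']).as_matrix().T+c['position']
    W[d==0]=np.nan
    return W
def circ(xy):
    c0=xy.mean(0)
    r=least_squares(lambda p:np.hypot(*(xy-p[:2]).T)-p[2],[*c0,.02],loss='soft_l1',f_scale=.002)
    return r.x
E
python3 - <<'E'
from h import *
for cam in("scene","side"):
    p,d,W,c=snap(cam)
    print(cam,'bench z',np.nanmedian(W[330:350,60:100,2]) )
    for l in("s1_c","small1_c","large1_c"):
        for r in nets.regions_of(l,cam):
            if r['conf']<.3: continue
            q=W[r['region']];q=q[~np.isnan(q[:,0])]
            if len(q)<20: continue
            top=q[(q[:,2]>.020)&(q[:,2]<.034)]
            o=circ(top[:,:2]) if len(top)>10 else None
            print(l,round(r['conf'],2),np.round(np.array(r['point'])*[640,400]),len(q),np.round(np.nanmax(q[:,2]),3),None if o is None else np.round(o,3),np.round(np.ptp(q[:,:2],axis=0),3))
    for l in("tray_grip","tray_loop","thumb_pad","start_top","headbolt","oil","plate_top","mat_top"):
        for r in nets.regions_of(l,cam)[:2]:
            q=W[r['region']];q=q[~np.isnan(q[:,0])]
            if len(q): print(l,round(r['conf'],2),np.round(np.array(r['point'])*[640,400]),len(q),np.round(np.median(q,0),3),np.round(q.min(0),3),np.round(q.max(0),3))
E
```

```text
scene bench z -0.0012294753478682696
s1_c 0.91 [369. 263.] 393 0.03 [0.704 0.04  0.017] [0.047 0.068]
s1_c 0.47 [177. 239.] 476 0.122 None [0.031 0.142]
small1_c 0.83 [317. 260.] 241 0.03 [ 0.619 -0.036  0.012] [0.03 0.03]
large1_c 0.61 [343. 279.] 544 0.029 [ 0.692 -0.042  0.021] [0.048 0.049]
large1_c 0.54 [347. 244.] 314 0.029 [0.63  0.045 0.017] [0.037 0.041]
large1_c 0.3 [373. 262.] 399 0.03 [0.704 0.04  0.017] [0.061 0.068]
tray_grip 0.91 [345. 199.] 2074 [0.501 0.181 0.007] [ 0.404  0.076 -0.002] [0.57  0.271 0.066]
tray_loop 0.55 [340. 199.] 2142 [0.501 0.18  0.007] [ 0.41   0.076 -0.001] [0.57  0.258 0.066]
tray_loop 0.24 [370. 262.] 400 [0.706 0.036 0.018] [ 0.662  0.02  -0.003] [0.723 0.089 0.03 ]
thumb_pad 0.91 [176. 239.] 515 [ 0.45  -0.243  0.088] [ 0.313 -0.279 -0.004] [ 0.465 -0.134  0.122]
thumb_pad 0.25 [253. 237.] 6062 [ 0.457 -0.075  0.007] [ 0.281 -0.297 -0.005] [0.555 0.103 0.122]
start_top 0.5 [226. 304.] 178 [ 0.591 -0.239  0.02 ] [ 0.573 -0.252  0.01 ] [ 0.602 -0.225  0.024]
headbolt 0.54 [346. 197.] 2205 [0.5   0.18  0.007] [ 0.398  0.076 -0.004] [0.57  0.25
[... 952 characters left out ...]
8] [ 0.435 -0.502  0.001] [ 0.551 -0.135  0.124]
thumb_pad 0.4 [319. 255.] 2165 [0.481 0.194 0.01 ] [ 0.411  0.058 -0.001] [0.581 0.261 0.068]
headbolt 0.7 [295. 227.] 140 [0.623 0.139 0.014] [ 0.611  0.087 -0.001] [0.674 0.153 0.053]
oil 0.89 [250. 252.] 1102 [0.573 0.345 0.08 ] [ 0.556  0.218 -0.   ] [0.737 0.364 0.153]
oil 0.44 [329. 200.] 100 [ 0.613 -0.025  0.022] [ 0.601 -0.048  0.001] [ 0.633 -0.014  0.033]
plate_top 0.59 [378. 224.] 2861 [ 0.45  -0.029  0.01 ] [ 0.382 -0.437 -0.004] [0.555 0.1   0.124]
mat_top 0.91 [341. 267.] 411 [0.408 0.172 0.004] [ 0.392  0.097 -0.   ] [0.567 0.259 0.008]
mat_top 0.71 [292. 331.] 4624 [0.386 0.417 0.004] [ 0.294  0.323 -0.003] [0.493 0.495 0.009]
```

```bash
python3 - <<'E'
from h import *
from scipy.ndimage import label
import pickle
D={}
for cam in("scene","side"):
    p,d,W,c=snap(cam);D[cam]=(p,W,c)
    z=W[...,2];x=W[...,0];y=W[...,1]
    m=(z>.021)&(z<.036)&(x>.5)&(x<.78)&(y<.14)&(y>-.2)
    L,n=label(m,np.ones((3,3)))
    for i in range(1,n+1):
        k=L==i
        if k.sum()<15: continue
        q=W[k];t=q[q[:,2]>np.percentile(q[:,2],98)-.006][:,:2]
        (cx,cy),r=cv2.minEnclosingCircle((t*1000).astype(np.float32))
        vu=np.argwhere(k).mean(0)
        print(cam,vu[::-1].round(),k.sum(),'ctr',round(cx),round(cy),'dia',round(2*r,1),'fit',(circ(t)*1000).round(1),'zmax',q[:,2].max().round(3))
    def rect(m,nm):
        q=(W[m][:,:2]*1000).astype(np.float32); r=cv2.minAreaRect(q);print(cam,nm,np.round(r[0],1),np.round(r[1],1),round(r[2],1),len(q))
    hsv=cv2.cvtColor(p,cv2.COLOR_RGB2HSV)
    H,S,V=hsv[...,0],hsv[...,1],hsv[...,2]
    ws=(x>.3)&(x<.65)&(y>-.35)&(y<.3)
    rect(ws&(H>105)&(H<120)&(S>150)&(z<.015),'blue')
    rect(ws&(H>5)&(H<20)&(S>150)&(z>.05)&(y>.1)&(y<.26)&(x<.55),'orange')
    rect(ws&((H<5)|(H>172))&(S>150)&(z>.1)&(y<0),'red')
    rect(ws&(H>50)&(H<75)&(S>120)&(y<0),'green')
    rect(ws&(z>.0115)&(z<.024)&(y>.1)&(x<.58)&(x>.4),'traywall')
    rect(ws&(z>.019)&(z<.036)&(y>.06)&(y<.14)&(x<.53),'loop')
    for nm,mm in(('red',ws&((H<5)|(H>172))&(S>150)&(z>.1)&(y<0)),('green',ws&(H>50)&(H<75)&(S>120)&(y<0))): print(nm,np.median(W[mm],0).round(3),W[mm].max(0).round(3))
pickle.dump(D,open('D.pkl','wb'))
p=D['scene'][0];cv2.imwrite('pics/crop1.png',cv2.resize(p[130:330,140:430],None,fx=2.7,fy=2.7,interpolation=cv2.INTER_CUBIC)[:,:,::-1])
E
```

```text
scene [325. 206.] 58 ctr 504 101 dia 52.4 fit [1069.5   74.4  566.6] zmax 0.031
scene [373. 223.] 35 ctr 628 131 dia 13.9 fit [626.1 133.2   6.7] zmax 0.036
scene [399. 238.] 45 ctr 698 139 dia 27.1 fit [697.3 142.6  13.2] zmax 0.029
scene [348. 242.] 146 ctr 629 47 dia 43.5 fit [629.3  46.1  17.2] zmax 0.03
scene [317. 257.] 119 ctr 618 -35 dia 32.1 fit [619.  -35.3  12.6] zmax 0.03
scene [373. 259.] 161 ctr 704 40 dia 42.6 fit [703.9  40.5  17. ] zmax 0.029
scene [341. 276.] 229 ctr 691 -40 dia 51.0 fit [691.8 -41.4  21.4] zmax 0.03
scene [285. 284.] 197 ctr 630 -133 dia 43.5 fit [ 630.3 -132.9   17.2] zmax 0.03
scene [310. 305.] 214 ctr 703 -138 dia 41.4 fit [ 703.6 -137.8   17. ] zmax 0.03
scene blue [469.3  14. ] [151.6 161.9] 85.3 756
scene orange [491.6 185.7] [14.8 40.4] 84.3 96
scene red [ 445.8 -258.5] [39.2 16.9] 85.0 134
scene green [ 587.7 -236.6] [30.1 29.1] 62.5 200
scene traywall [488.9 183.8] [140.7 154.3] 85.9 347
scene loop [483.7 102.6] [53.7 47.5] 87.9 185
red [ 0.448 -0.259  0.117] [ 0.455 -0.238  0.12 ]
green [ 0.591 -0.238  0.02 ] [ 0.604 -0.217  0.024]
side [
[... 351 characters left out ...]
703.4  44.5  17.3] zmax 0.033
side [311. 212.] 86 ctr 628 49 dia 40.6 fit [628.5  49.4  16.6] zmax 0.033
side [363. 208.] 19 ctr 517 -69 dia 20.2 fit [515.9 -67.9   7.5] zmax 0.025
side [275. 216.] 17 ctr 698 136 dia 22.7 fit [699.5 161.8  27.3] zmax 0.031
side [331. 236.] 35 ctr 504 104 dia 47.3 fit [654.6 102.3 152.3] zmax 0.034
side blue [0. 0.] [0. 0.] 0.0 0
side orange [488.6 189.9] [13.6 38.2] 83.5 84
side red [ 442.6 -252.4] [34.2 13.8] 79.9 29
side green [ 586.1 -231.6] [22.5 18.2] 56.4 28
side traywall [491.3 188.4] [135.  154.3] 85.9 456
side loop [484.3 105.9] [52.6 47.4] 84.9 141
red [ 0.442 -0.251  0.118] [ 0.45  -0.236  0.122]
green [ 0.582 -0.23   0.023] [ 0.594 -0.22   0.026]
```

View pics/crop1.png

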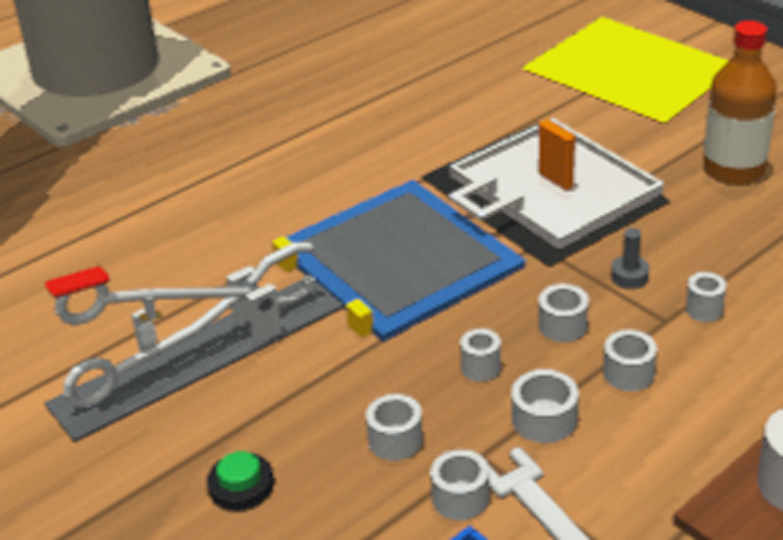

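The crop shows four mid-size sleeves, A (629,48), B (704,42), C (630,-131) and D (704,-136) in mm. Both small ones, the large one and the bolt are distinct from these. The wrench head lies next to D, on its +y side. Next I move over D and measure the stops, the wrench and the loop.

```bash
python3 -m handwheel '[[[2,2,-0.3],-0.15],[[4,4,-0.8],-0.3],[[6,6,-1.4],-0.417],[[8,8,-2],-0.417],[[10,10,-2.5],-0.417],[[12,12,-3],-0.417],[[14,14,-3.3],-0.417],[[16.27,15.85,-3.6],-0.417]]' 0.3
python3 - <<'E'
import pickle
from h import *
D=pickle.load(open('D.pkl','rb'))
for cam in D:
    p,W,c=D[cam];hsv=cv2.cvtColor(p,cv2.COLOR_RGB2HSV);H,S,V=[hsv[...,i] for i in range(3)]
    x,y,z=W[...,0],W[...,1],W[...,2]
    m=(H>20)&(H<32)&(S>150)&(x>.3)&(x<.65)&(y<.05)&(y>-.15)&(z>.005)
    n,L,st,ce=cv2.connectedComponentsWithStats(m.astype(np.uint8))
    for i in range(1,n):
        q=W[L==i];
        if len(q)>8: print(cam,'stop',np.median(q,0).round(3),q.min(0).round(3),q.max(0).round(3),len(q))
    m=(z>.004)&(z<.02)&(x>.66)&(x<.8)&(y>-.13)&(y<-.06)&(S<60)
    print('wrench',m.sum(),np.nanmin(W[m],0).round(3) if m.any() else '',np.nanmax(W[m],0).round(3) if m.any() else '')
E
```

```text
t: 2.45
eef_pos: [0.5675, -0.2646, 0.1659]
tool_rot: [0.999, -0.039, 0.0, 0.0]
contact_force: [0.7, -1.5, 0.5]
opening: 0.702
gripper_force: 0.0
scene stop [ 0.402 -0.06   0.021] [ 0.395 -0.066  0.019] [ 0.408 -0.054  0.023] 18
scene stop [ 0.415 -0.063  0.009] [ 0.411 -0.067  0.005] [ 0.417 -0.055  0.015] 15
scene stop [ 0.519 -0.072  0.018] [ 0.505 -0.077  0.005] [ 0.527 -0.063  0.023] 80
wrench 525 [ 0.682 -0.13   0.004] [ 0.8  -0.06  0.02]
side stop [ 0.513 -0.068  0.022] [ 0.507 -0.075  0.017] [ 0.526 -0.06   0.025] 24
side stop [ 0.406 -0.057  0.023] [ 0.397 -0.066  0.017] [ 0.417 -0.05   0.025] 28
wrench 102 [ 0.687 -0.13   0.005] [ 0.798 -0.06   0.019]
```

```bash
cat > see.py <<'E'
# sleeves by wrist (or other) camera: centre, diameter
import sys
from h import *
from scipy.ndimage import label
cam=sys.argv[1];p,d,W,c=snap(cam,sys.argv[2] if len(sys.argv)>2 else None)
s=sensors.get_state();print('t',s['t'],'tcp',(s['eef_pos']*1000).round(1),'F',s['contact_force'].round(1),'op',round(s['opening'],3))
x,y,z=W[...,0],W[...,1],W[...,2]
m=(z>.020)&(z<.042)&(x>.38)&(x<.8)&(y<.3)&(y>-.22)
L,n=label(m,np.ones((3,3)))
for i in range(1,n+1):
    k=L==i
    if k.sum()<30: continue
    q=W[k];t=(q[q[:,2]>np.percentile(q[:,2],95)-.006][:,:2]*1000).astype(np.float32)
    (a,b),r=cv2.minEnclosingCircle(t)
    if r<32: print('ctr',round(a,1),round(b,1),'dia',round(2*r,1),'top',q[:,2].max().round(3),'n',k.sum())
E
python3 -m handwheel '[[[2,2,-0.4],0],[[4.55,4.25,-0.86],0],[[4.55,4.25,-0.86],0],[[4.55,4.25,-0.86],0],[[4.55,4.25,-0.86],0]]'
python3 see.py wrist w1; python3 see.py scene
```

```text
t: 3.08
eef_pos: [0.7022, -0.1388, 0.1399]
tool_rot: [0.999, -0.039, -0.001, 0.0]
contact_force: [-0.1, -1.0, 1.5]
opening: 0.703
gripper_force: 0.0
t 3.125 tcp [ 701.8 -140.2  140.3] F [ 0.  -0.6  0.1] op 0.702
ctr 790.2 -201.4 dia 19.5 top 0.042 n 199
ctr 703.2 -135.5 dia 39.8 top 0.032 n 1030
ctr 703.8 42.9 dia 41.9 top 0.032 n 1365
ctr 691.1 -39.0 dia 49.5 top 0.031 n 1468
ctr 696.4 140.9 dia 30.3 top 0.031 n 561
ctr 629.6 -131.3 dia 41.0 top 0.032 n 994
ctr 628.8 48.3 dia 41.9 top 0.031 n 1013
ctr 630.6 -27.5 dia 14.2 top 0.026 n 31
ctr 627.1 132.8 dia 14.1 top 0.042 n 393
t 3.175 tcp [ 701.6 -140.8  140.6] F [ 0.5 -0.6 -0.2] op 0.698
ctr 491.4 183.3 dia 39.3 top 0.042 n 99
ctr 723.2 270.1 dia 8.9 top 0.042 n 30
ctr 629.3 129.9 dia 14.0 top 0.042 n 51
ctr 699.5 143.2 dia 34.4 top 0.03 n 109
ctr 628.3 48.1 dia 43.8 top 0.03 n 155
ctr 618.3 -33.8 dia 33.2 top 0.029 n 89
ctr 702.8 41.1 dia 41.8 top 0.029 n 179
ctr 692.1 -40.2 dia 51.2 top 0.03 n 246
ctr 629.4 -133.3 dia 41.8 top 0.029 n 207
ctr 702.6 -137.7 dia 41.5 top 0.03 n 229
ctr 792.2 -212.3 dia 18.2 top 0.042 n 109
```

View pics/w1.png

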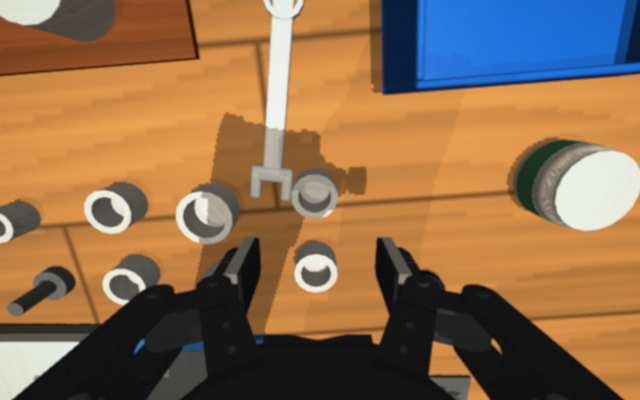

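Wrist view: D is at (315,192) with the wrench head directly to its +y side at (270,180), and C is free at (316,268). I take C first and later grip D along x.

```bash
cat > st.py <<'E'
from station import sensors
import numpy as np,sys
s=sensors.get_state();p=s['eef_pos'];q=s['tool_rot']
print('t',s['t'],'tcp',(p*1000).round(1),'yaw',round(np.degrees(2*np.arctan2(q[1],q[0])),1),'F',s['contact_force'].round(1),'op',round(s['opening'],3),'gf',round(s['gripper_force'],1))
for a in sys.argv[1:]:
    print(a,'units',((np.array([float(v) for v in a.split(',')])-p*1000)/30).round(2))
E
python3 -m handwheel '[[[-2.4,0.29,-1.6],0],[[-2.4,0.29,-1.6],0],[[-2.4,0.29,-1.6],0],[[-2.4,0.29,-1.6],0]]' >/dev/null
python3 st.py 630,-132,25
```

```text
t 3.675 tcp [ 632.4 -131.3   93.7] yaw -4.6 F [ 1.  -0.8  0.1] op 0.7 gf 0.0
630,-132,25 units [-0.08 -0.02 -2.29]
```

```bash
python3 -m handwheel '[[[-0.08,-0.02,-1.2],0],[[-0.08,-0.02,-2.29],0],[[-0.08,-0.02,-2.29],0],[[-0.08,-0.02,-2.29],0]]' >/dev/null; python3 st.py
python3 -m handwheel '[[[0,0,0],0],[[0,0,0],0],[[0,0,0],0],[[0,0,0],0],[[0,0,0],0]]' 1 >/dev/null; python3 st.py
python3 -m handwheel '[[[0,0,0.5],0],[[0,0,1],0],[[0,0,1],0]]' >/dev/null; python3 st.py
```

```text
t 4.175 tcp [ 630.  -131.1   25.1] yaw -4.5 F [ 1.2 -0.1  1.8] op 0.697 gf 0.0
t 4.8 tcp [ 629.9 -130.9   25.8] yaw -4.5 F [ 0.4 -0.5  6.3] op 0.446 gf 59.9
t 5.175 tcp [ 629.6 -130.7   55.7] yaw -4.5 F [-0.4 -0.4 -1.1] op 0.441 gf 60.3
```

```bash
python3 -m handwheel '[[[-1.2,1.8,0.5],0],[[-2.4,3.6,0.5],0],[[-3.6,5.5,0.5],0],[[-4.8,7.4,0.5],0],[[-6.08,9.43,0.5],0],[[-6.08,9.43,0.5],0],[[-6.08,9.43,0.5],0],[[-6.08,9.43,0.5],0]]' >/dev/null; python3 st.py 447,152,34; python3 see.py wrist w2
```

```text
t 6.175 tcp [446.7 151.6  68.7] yaw -4.5 F [ 0.7 -0.6 -1.7] op 0.443 gf 60.6
447,152,34 units [ 0.01  0.01 -1.16]
t 6.225 tcp [446.9 151.2  68.7] F [ 0.1  0.5 -1.3] op 0.446
ctr 490.5 187.5 dia 39.2 top 0.042 n 586
ctr 406.9 -54.5 dia 21.5 top 0.025 n 333
```

View pics/w2.png

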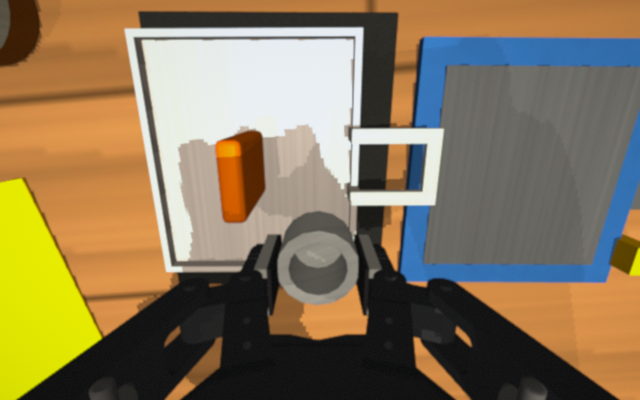

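The sleeve is held at (317,265) over the tray's near -y corner. The handle centre measured at (490.5,187.5) confirms the tray pose.

```bash
python3 -m handwheel '[[[0.01,0.01,-0.6],0],[[0.01,0.01,-1.16],0],[[0.01,0.01,-1.16],0],[[0.01,0.01,-1.16],0]]' >/dev/null; python3 st.py
python3 -m handwheel '[[[0,0,0],0],[[0,0,0],0],[[0,0,0],0]]' 0.35 >/dev/null; python3 st.py
python3 -m handwheel '[[[0,0,1],0],[[0,0,2.2],0],[[1.5,-0.9,2.2],0],[[3,-1.7,2.2],0],[[4.5,-2.6,2.2],0],[[6.06,-3.45,2.2],0],[[6.06,-3.45,2.2],0],[[6.06,-3.45,2.2],0]]' 0.3 >/dev/null; python3 see.py wrist; python3 st.py 628.5,48.3,25
```

```text
t 6.725 tcp [447.  151.9  34.1] yaw -4.6 F [-0.1 -1.2 -0.9] op 0.45 gf 40.3
t 7.1 tcp [446.4 152.9  34.1] yaw -4.5 F [-0.2 -0.1 -0.1] op 0.651 gf 0.0
t 8.15 tcp [626.6  50.2  99.5] F [-0.8  0.1  0.8] op 0.701
ctr 702.6 -135.3 dia 42.2 top 0.032 n 3013
ctr 703.1 43.0 dia 39.9 top 0.031 n 1722
ctr 690.9 -38.5 dia 49.2 top 0.032 n 2637
ctr 697.2 144.6 dia 31.4 top 0.031 n 1533
ctr 628.9 48.8 dia 40.3 top 0.032 n 1478
ctr 618.2 -32.9 dia 31.5 top 0.031 n 1216
ctr 627.2 133.7 dia 13.6 top 0.042 n 307
ctr 488.8 183.3 dia 35.2 top 0.042 n 469
ctr 460.7 -74.1 dia 9.5 top 0.027 n 67
ctr 447.3 -202.5 dia 29.1 top 0.037 n 449
t 8.15 tcp [626.6  50.2  99.5] yaw -4.4 F [-0.8  0.1  0.8] op 0.701 gf 0.0
628.5,48.3,25 units [ 0.06 -0.06 -2.48]
```

```bash
python3 -m handwheel '[[[0.06,-0.06,-1.2],0],[[0.06,-0.06,-2.48],0],[[0.06,-0.06,-2.48],0],[[0.06,-0.06,-2.48],0]]' >/dev/null; python3 st.py
python3 -m handwheel '[[[0,0,0],0],[[0,0,0],0],[[0,0,0],0],[[0,0,0],0]]' 1 >/dev/null; python3 st.py
python3 -m handwheel '[[[0,0,0.6],0],[[0,0,1.2],0],[[-1.2,1.1,1.2],0],[[-2.4,2.2,1.2],0],[[-3.38,3.26,1.2],0],[[-3.38,3.26,1.2],0],[[-3.38,3.26,1.2],0]]' >/dev/null; python3 st.py 527,146,34
```

```text
t 8.65 tcp [630.   48.1  26.6] yaw -4.4 F [-0.4 -1.   0.6] op 0.7 gf 0.0
t 9.15 tcp [631.   47.7  27.7] yaw -4.5 F [-1.   0.9  5.4] op 0.445 gf 59.7
t 10.025 tcp [529.7 145.   62.6] yaw -4.5 F [ 0.5 -0.1 -0.9] op 0.443 gf 60.4
527,146,34 units [-0.09  0.03 -0.95]
```

```bash
python3 -m handwheel '[[[-0.09,0.03,-0.5],0],[[-0.09,0.03,-0.95],0],[[-0.09,0.03,-0.95],0],[[-0.09,0.03,-0.95],0]]' >/dev/null; python3 st.py
python3 -m handwheel '[[[0,0,0],0],[[0,0,0],0],[[0,0,0],0]]' 0.35 >/dev/null; python3 st.py
python3 -m handwheel '[[[0,0,1],0],[[0,0,2.2],0],[[1.5,-0.9,2.2],0],[[3,-1.7,2.2],0],[[4.5,-2.6,2.2],0],[[5.87,-3.43,2.2],0],[[5.87,-3.43,2.2],0],[[5.87,-3.43,2.2],0]]' 0.3 >/dev/null; python3 see.py wrist; python3 see.py scene s3;python3 st.py 703.3,42.8,25
```

```text
t 10.525 tcp [525.6 145.4  32.1] yaw -4.5 F [-0.3  0.8 -1. ] op 0.444 gf 67.7
t 10.9 tcp [525.6 146.2  32.9] yaw -4.5 F [0.2 0.4 0.3] op 0.649 gf 0.0
t 11.95 tcp [700.5  44.6  98.5] F [-0.1 -0.4 -0.6] op 0.695
ctr 703.1 -135.1 dia 41.8 top 0.031 n 2252
ctr 703.3 43.0 dia 40.0 top 0.031 n 1489
ctr 691.1 -38.4 dia 49.5 top 0.031 n 2144
ctr 721.6 271.5 dia 9.6 top 0.029 n 147
ctr 697.7 144.6 dia 31.4 top 0.031 n 1247
ctr 518.8 -68.4 dia 19.4 top 0.025 n 234
t 12.0 tcp [700.5  44.9  98.7] F [-0.3  0.8 -0.6] op 0.701
ctr 628.5 131.1 dia 11.2 top 0.041 n 48
ctr 699.1 142.4 dia 32.9 top 0.03 n 111
ctr 618.9 -35.0 dia 32.2 top 0.03 n 127
ctr 701.6 40.9 dia 42.8 top 0.029 n 173
ctr 691.0 -40.2 dia 50.7 top 0.03 n 244
ctr 703.6 -137.6 dia 41.7 top 0.03 n 227
ctr 790.8 -212.1 dia 19.5 top 0.042 n 113
t 12.0 tcp [700.5  44.9  98.7] yaw -4.4 F [-0.3  0.8 -0.6] op 0.701 gf 0.0
703.3,42.8,25 units [ 0.09 -0.07 -2.46]
```

View pics/s3.png

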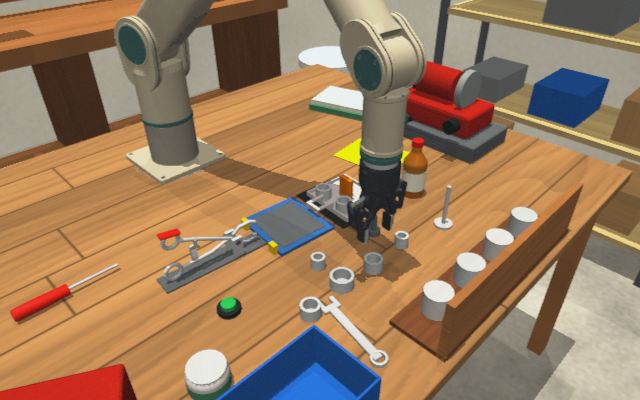

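Two sleeves now sit in the tray at (325,195) and (345,210), and B, D and the decoys have not moved. The next carry goes around the bolt at (373,226).

```bash
python3 -m handwheel '[[[0.09,-0.07,-1.2],0],[[0.09,-0.07,-2.46],0],[[0.09,-0.07,-2.46],0],[[0.09,-0.07,-2.46],0]]' >/dev/null; python3 st.py
python3 -m handwheel '[[[0,0,0],0],[[0,0,0],0],[[0,0,0],0],[[0,0,0],0]]' 1 >/dev/null; python3 st.py
python3 -m handwheel '[[[0,0,0.7],0],[[0,0,1.4],0],[[-1.4,0.35,1.4],0],[[-2.8,0.7,1.4],0],[[-4.1,1.07,1.4],0],[[-4.4,2.3,1.4],0],[[-4.77,3.57,1.4],0],[[-4.77,3.57,1.4],0]]' >/dev/null; python3 st.py 533,222,68

```

```text
t 12.5 tcp [705.   41.8  26.5] yaw -4.4 F [-0.1 -0.8 -0.1] op 0.698 gf 0.0
t 13.0 tcp [706.   41.4  27.7] yaw -4.5 F [-1.1  1.1  6.7] op 0.441 gf 60.2
t 14.0 tcp [560.7 153.5  68.5] yaw -4.1 F [-0.  -0.8 -1.8] op 0.443 gf 60.5
533,222,68 units [-0.92  2.28 -0.02]
```

```bash
python3 -m handwheel '[[[-0.4,1.1,0],0],[[-0.86,2.28,0],0],[[-0.86,2.28,0],0],[[-0.86,2.28,-0.5],0],[[-0.86,2.28,-1.1],0],[[-0.86,2.28,-1.1],0],[[-0.86,2.28,-1.1],0]]' >/dev/null; python3 st.py
python3 -m handwheel '[[[0,0,0],0],[[0,0,0],0],[[0,0,0],0]]' 0.35 >/dev/null; python3 st.py
python3 -m handwheel '[[[0,0,1],0],[[0,0,2.2],0],[[0.9,-2,2.2],0.15],[[1.8,-4,2.2],0.3],[[2.7,-6,2.2],0.45],[[3.6,-8,2.2],0.6],[[4.6,-10,2.2],0.75],[[5.6,-11.9,2.2],0.9]]' 0.3 >/dev/null; python3 st.py 703,-136,100
```

```text
t 14.875 tcp [535.4 215.3  33.1] yaw -4.6 F [-0.   0.6 -1.2] op 0.447 gf 65.2
t 15.25 tcp [535.6 216.7  34.2] yaw -4.5 F [ 0.5  0.3 -0.8] op 0.648 gf 0.0
t 16.25 tcp [ 695.1 -124.8  100.3] yaw 47.4 F [-0.   0.2  0.2] op 0.703 gf 0.0
703,-136,100 units [ 0.26 -0.37 -0.01]
```

```bash
python3 -m handwheel '[[[0.26,-0.37,0],0.18],[[0.26,-0.37,0],0.36],[[0.26,-0.37,0],0.54],[[0.26,-0.37,0],0.665],[[0.26,-0.37,0],0.665],[[0.26,-0.37,0],0.665]]' >/dev/null; python3 see.py wrist w4; python3 st.py 703,-135.7,25
```

```text
t 17.05 tcp [ 702.3 -134.   100.1] F [ 1.  -0.3 -0.1] op 0.701
ctr 691.1 -38.7 dia 48.9 top 0.032 n 2436
ctr 618.3 -32.9 dia 31.4 top 0.031 n 1715
ctr 515.9 -68.5 dia 24.6 top 0.026 n 593
ctr 703.0 -135.3 dia 40.2 top 0.032 n 1459
ctr 477.7 -129.2 dia 22.7 top 0.04 n 733
ctr 794.8 -199.8 dia 10.4 top 0.04 n 182
ctr 447.9 -214.5 dia 14.2 top 0.042 n 912
t 17.05 tcp [ 702.3 -134.   100.1] yaw 85.1 F [ 1.  -0.3 -0.1] op 0.701 gf 0.0
703,-135.7,25 units [ 0.02 -0.06 -2.5 ]
```

View pics/w4.png

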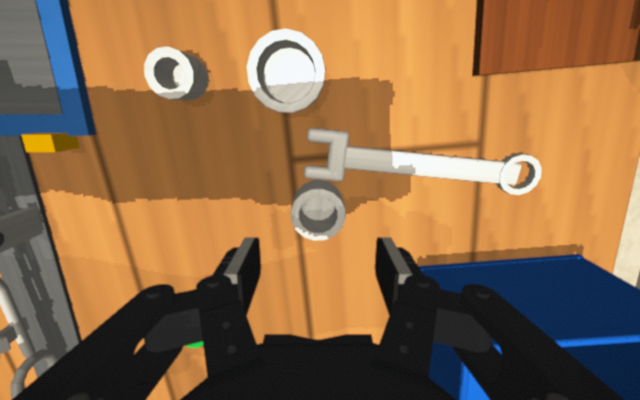

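The wrench prong at (320,175) sits just beside D at (318,212). The fingers close on the other axis, so they stay clear of it.

```bash
python3 -m handwheel '[[[0.02,-0.06,-1.2],0],[[0.02,-0.06,-2.45],0],[[0.02,-0.06,-2.45],0],[[0.02,-0.06,-2.45],0]]' >/dev/null; python3 st.py
python3 -m handwheel '[[[0,0,0],0],[[0,0,0],0],[[0,0,0],0],[[0,0,0],0]]' 1 >/dev/null; python3 st.py
python3 -m handwheel '[[[0,0,0.8],0],[[0,0,1.65],0],[[-1.5,1.4,1.65],0],[[-3,2.8,1.65],0],[[-4.5,4.2,1.65],0],[[-6,5.6,1.65],0],[[-7.5,7,1.65],0],[[-9.43,8.87,1.65],0]]' >/dev/null; python3 st.py
python3 -m handwheel '[[[0,0,0],0],[[0,0,0],0]]' >/dev/null; python3 st.py 420,130,75 420,228,75 453,228,75
```

```text
t 17.55 tcp [ 703.9 -135.7   27.9] yaw 85.2 F [-0.1 -0.2  0.6] op 0.702 gf 0.0
t 18.05 tcp [ 704.4 -136.    29.1] yaw 85.2 F [-0.6  0.3  6.2] op 0.446 gf 60.4
t 19.05 tcp [432.8 119.2  77.7] yaw 85.2 F [-0.7  1.7 -1.7] op 0.442 gf 60.5
t 19.3 tcp [434.5 118.   77.2] yaw 85.2 F [ 1.2  0.  -1.3] op 0.444 gf 60.6
420,130,75 units [-0.48  0.4  -0.07]
420,228,75 units [-0.48  3.67 -0.07]
453,228,75 units [ 0.62  3.67 -0.07]
```

```bash
python3 -m handwheel '[[[-0.5,1.2,0],0],[[-0.5,2.5,0],0],[[-0.5,3.67,0],0],[[0.1,3.67,0],0],[[0.62,3.67,0],0],[[0.62,3.67,0],0],[[0.62,3.67,0],0]]' >/dev/null; python3 st.py 453,228,36.5
```

```text
t 20.175 tcp [451.4 226.6  76.1] yaw 85.1 F [ 0.7  0.6 -1.5] op 0.446 gf 60.6
453,228,36.5 units [ 0.05  0.05 -1.32]
```

```bash
python3 -m handwheel '[[[0.05,0.03,-0.7],0],[[0.05,0.03,-1.3],0],[[0.05,0.03,-1.3],0],[[0.05,0.03,-1.3],0]]' >/dev/null; python3 st.py
python3 -m handwheel '[[[0,0,0],0],[[0,0,0],0],[[0,0,0],0]]' 0.35 >/dev/null; python3 st.py
python3 -m handwheel '[[[0,0,1.2],0],[[0,0,2.5],0],[[0,0,3.5],-0.18],[[0.3,-0.3,3.7],-0.36],[[0.6,-0.6,3.7],-0.54],[[0.9,-0.9,3.7],-0.72],[[1.2,-1.3,3.7],-0.9],[[1.2,-1.3,3.7],-1.08]]' 0.55 >/dev/null
python3 -m handwheel '[[[0,0,0],-0.18],[[0,0,0],-0.36],[[0,0,0],-0.48],[[0,0,0],-0.48]]'>/dev/null; python3 see.py wrist w5; python3 see.py scene;python3 st.py 490.5,187.5,50
```

```text
t 20.675 tcp [452.9 228.6  37.5] yaw 85.2 F [ 0.5 -0.8 -1.8] op 0.439 gf 65.2
t 21.05 tcp [453.3 228.8  37.5] yaw 85.2 F [-0.6  0.1  0.1] op 0.649 gf 0.0
t 22.6 tcp [488.9 189.8 148.1] F [ 0.4  0.1 -0.2] op 0.45
ctr 616.1 -32.2 dia 32.1 top 0.031 n 1119
ctr 624.6 135.9 dia 13.6 top 0.042 n 185
ctr 532.2 215.9 dia 39.9 top 0.038 n 1173
ctr 515.5 -68.3 dia 23.4 top 0.025 n 430
ctr 507.1 187.6 dia 11.6 top 0.041 n 76
ctr 460.4 -74.8 dia 11.3 top 0.028 n 148
ctr 454.2 229.0 dia 40.0 top 0.038 n 936
ctr 448.0 152.4 dia 39.9 top 0.038 n 888
ctr 406.5 -58.3 dia 23.4 top 0.025 n 316
t 22.65 tcp [489.  189.8 148.2] F [0.5 0.2 0.5] op 0.456
ctr 455.2 226.4 dia 39.6 top 0.036 n 51
ctr 532.4 215.1 dia 43.9 top 0.036 n 171
ctr 629.3 130.3 dia 11.8 top 0.042 n 50
ctr 697.5 142.3 dia 31.5 top 0.03 n 105
ctr 516.4 -69.5 dia 21.5 top 0.024 n 30
ctr 618.1 -35.8 dia 32.8 top 0.031 n 126
ctr 691.8 -40.1 dia 51.7 top 0.03 n 247
ctr 791.5 -212.6 dia 19.6 top 0.042 n 107
t 22.65 tcp [489.  189.8 148.2] yaw -4.1 F [0.5 0.2 0.5] op 0.456 gf 0.0
490.5,187.5,50 units [ 0.05 -0.08 -3.27]
```

View pics/w5.png

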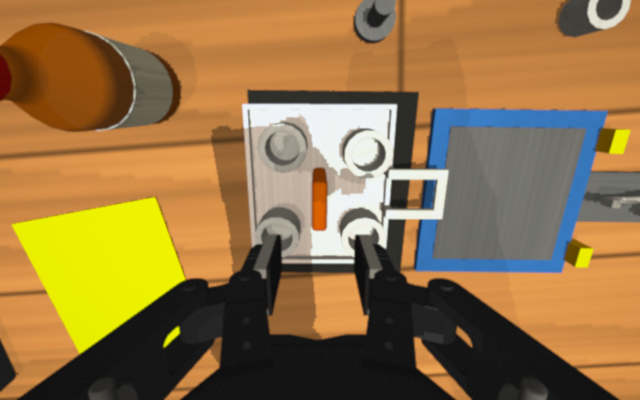

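All four sleeves stand in the tray at (283,147), (365,150), (275,232) and (360,230), with the handle free at (320,200). I take one measurement of the plate, stops and clamp from here before sliding.

```bash
python3 - <<'E'
from h import *
p,d,W,c=snap('wrist');hsv=cv2.cvtColor(p,cv2.COLOR_RGB2HSV);H,S,V=[hsv[...,i] for i in range(3)]
x,y,z=W[...,0],W[...,1],W[...,2]
def rect(m,nm):
    q=(W[m][:,:2]*1000).astype(np.float32);r=cv2.minAreaRect(q);print(nm,np.round(r[0],1),np.round(r[1],1),round(r[2],1),len(q),np.median(W[m],0).round(4))
rect((H>100)&(H<125)&(S>120)&(z<.02)&(y<.12)&(y>-.09)&(x<.6),'blue')
m=(H>20)&(H<32)&(S>150)&(y<0)&(z>.015)
for s in(m&(x<.46),m&(x>.46)): rect(s,'stop')
rect((H>5)&(H<20)&(S>180)&(z>.058)&(x<.53)&(x>.45)&(y>.1)&(y<.26),'handle')
rect((z>.006)&(z<.020)&(V>150)&(S<60)&(y>.1)&(y<.27)&(x<.58)&(x>.4),'tray')
m=(x>.35)&(x<.6)&(y>.08)&(y<.28)&(z<.005)&(V<70);rect(m,'mat')
m=(y<-.08)&(y>-.16)&(z>.03)&(x>.4)&(x<.52);print('clamp jaw',np.median(W[m],0).round(3) if m.any() else None)
E
```

```text
blue [467.7  14.9] [151.6 159.1] 85.1 8070 [0.4996 0.0123 0.0093]
stop [406.2 -58.6] [14.6 21. ] 87.2 424 [ 0.4073 -0.0559  0.0228]
stop [515.9 -67.9] [14.5 19.6] 86.0 550 [ 0.5164 -0.0646  0.0228]
handle [493.6 217.7] [67.7 38.1] 84.7 653 [0.4928 0.1887 0.0661]
tray [489.7 188.7] [130.4 150. ] 85.9 14227 [0.507  0.1872 0.0086]
mat [485.  169.4] [163.  178.1] 85.8 3911 [0.5353 0.1183 0.0042]
clamp jaw None
```

```bash
python3 -m handwheel '[[[0.05,-0.08,-1.6],-0.005],[[0.05,-0.08,-3.2],-0.005],[[0.05,-0.08,-3.2],-0.005],[[0.05,-0.08,-3.2],-0.005]]' >/dev/null; python3 st.py
python3 -m handwheel '[[[0,0,0],0],[[0,0,0],0],[[0,0,0],0],[[0,0,0],0],[[0,0,0],0]]' 1 >/dev/null; python3 st.py
```

```text
t 23.2 tcp [491.5 187.3  53.3] yaw -4.5 F [-0.2  0.4 -0.1] op 0.449 gf 0.0
t 23.825 tcp [491.8 188.1  54.1] yaw -4.4 F [-0.2 -0.1  7. ] op 0.133 gf 59.2
```

```bash
python3 -m handwheel '[[[0,0,0.1],0],[[0,0,0.2],0],[[0,0,0.29],0],[[0,0,0.29],0]]' >/dev/null; python3 st.py
python3 -m handwheel '[[[-0.12,-0.4,0],0],[[-0.24,-0.9,0],-0.005],[[-0.36,-1.5,0],-0.01],[[-0.45,-2.1,0],-0.01],[[-0.52,-2.7,0],-0.01],[[-0.6,-3.3,0],-0.01],[[-0.65,-3.9,0],-0.01],[[-0.65,-3.9,0],-0.01]]' >/dev/null; python3 st.py 469,9.5,66
```

```text
t 24.325 tcp [490.6 187.3  60.8] yaw -4.5 F [ 0.4 -0.1 -9.7] op 0.129 gf 58.3
t 25.325 tcp [470.7  66.6  61. ] yaw -5.4 F [  0.3   0.7 -10.1] op 0.127 gf 58.9
469,9.5,66 units [-0.06 -1.9   0.17]
```

```bash
python3 - <<'E'
from h import *
p,d,W,c=snap('side','side6');cv2.imwrite('pics/side6c.png',cv2.resize(p[130:300,260:460],None,fx=3.5,fy=3.5)[:,:,::-1])
E
```

```text
(no output)
```

View pics/side6c.png

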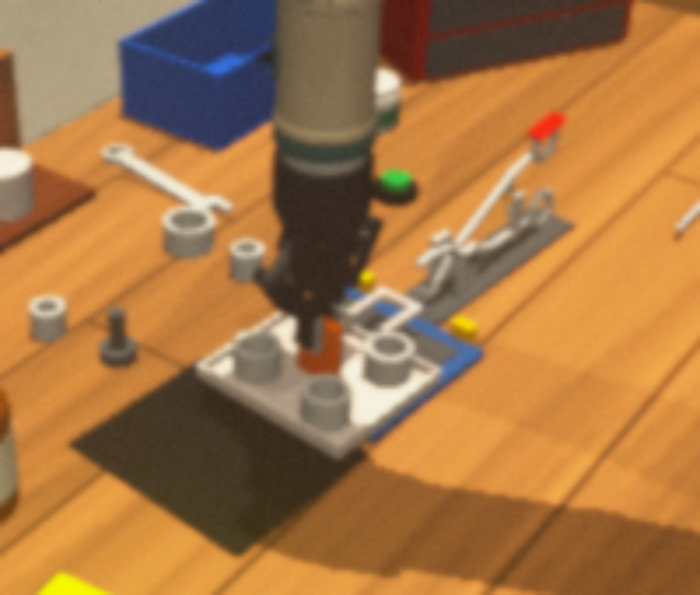

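The tray hangs level and low over the plate with all four sleeves aboard, and the loop points at the clamp's jaws.

```bash
python3 -m handwheel '[[[-0.01,-0.3,0],0],[[-0.02,-0.7,0],0],[[-0.04,-1.1,0],0],[[-0.05,-1.45,0],0],[[-0.06,-1.6,0],0],[[-0.06,-1.6,0],0],[[-0.06,-1.6,-0.06],0],[[-0.06,-1.6,-0.09],0]]' >/dev/null; python3 st.py
python3 -m handwheel '[[[0,-0.1,0],0],[[0,-0.2,0],0],[[0,-0.28,0],0],[[0,-0.33,0],0],[[0,-0.33,0],0]]' >/dev/null; python3 st.py
```

```text
t 26.375 tcp [469.5  22.9  59.1] yaw -5.0 F [-3.7 -0.6 14.1] op 0.131 gf 62.7
t 27.0 tcp [470.4  15.3  59.1] yaw -4.9 F [-0.6  5.3  2.3] op 0.129 gf 60.9
```

```bash
python3 -m handwheel '[[[0,-0.08,0],0],[[0,-0.16,0],0],[[0,-0.2,0],0],[[0,-0.2,0],0]]' >/dev/null; python3 st.py
python3 -m handwheel '[[[0,-0.06,0],0],[[0,-0.1,0],0],[[0,-0.1,0],0]]' >/dev/null; python3 st.py
```

```text
t 27.5 tcp [470.6   9.3  59.1] yaw -4.9 F [-0.3  5.9  2. ] op 0.129 gf 60.9
t 27.875 tcp [470.6   6.4  59.1] yaw -4.9 F [-0.3  5.2  2.7] op 0.127 gf 60.9
```

```bash
python3 -m handwheel '[[[0,-0.05,0],0],[[0,-0.1,0],0],[[0,-0.1,0],0]]' >/dev/null; python3 st.py
python3 - <<'E'
from h import *
p,d,W,c=snap('wrist','w7')
E
```

```text
t 28.25 tcp [470.6   6.1  59.2] yaw -4.8 F [-0.7 13.1  4.2] op 0.132 gf 61.1
```

View pics/w7.png

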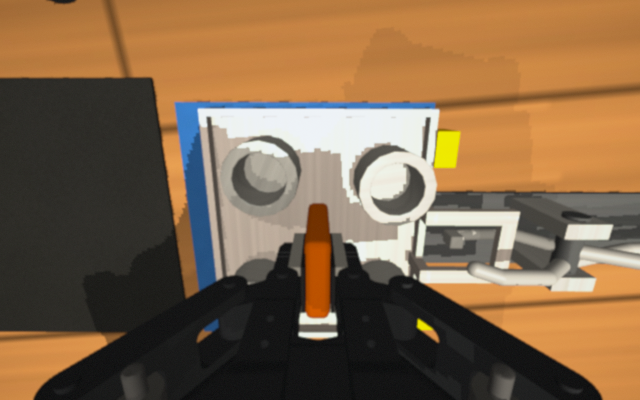

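The tray's wall now meets the yellow stop at (447,150), and the loop at (465,245) is in the jaws with the lower jaw tip inside it. I release the tray and go to the pad.

```bash
python3 -m handwheel '[[[0,0,0],0],[[0,0,0],0],[[0,0,0],0]]' 0.6 >/dev/null
python3 -m handwheel '[[[0,0,1],0],[[0,0,2],0],[[0,0,3.3],0],[[0,-1.5,3.9],0],[[-0.2,-3,3.9],0],[[-0.4,-4.8,3.9],0],[[-0.6,-6.6,3.9],0],[[-0.8,-8.4,3.9],0]]' 1 >/dev/null
python3 -m handwheel '[[[0,0,0],0],[[0,0,0],0]]' >/dev/null
python3 - <<'E'
from h import *
p,d,W,c=snap('wrist','w8');hsv=cv2.cvtColor(p,cv2.COLOR_RGB2HSV);H,S,V=[hsv[...,i] for i in range(3)]
x,y,z=W[...,0],W[...,1],W[...,2]
m=((H<5)|(H>174))&(S>150)&(z>.1)&(z<.13)&(y<-.2);q=(W[m][:,:2]*1000).astype(np.float32);print(cv2.minAreaRect(q),np.median(W[m],0).round(4),len(q))
m=(H>50)&(H<75)&(S>120)&(y<0)
if m.any(): q=(W[m][:,:2]*1000).astype(np.float32);print('green',cv2.minAreaRect(q),np.median(W[m],0).round(4),len(q))
E
python3 st.py 445,-256,150
```

```text
((445.2618713378906, -256.6658630371094), (39.43930435180664, 16.868879318237305), 84.44631958007812) [ 0.446  -0.2568  0.1192] 1379
green ((588.0821533203125, -235.14622497558594), (32.47845458984375, 29.857385635375977), 28.90256690979004) [ 0.5866 -0.236   0.0231] 1124
t 29.975 tcp [ 445.2 -250.5  174.9] yaw -5.0 F [ 0.5  0.8 -0.7] op 0.001 gf 0.0
445,-256,150 units [-0.01 -0.18 -0.83]
```

View pics/w8.png

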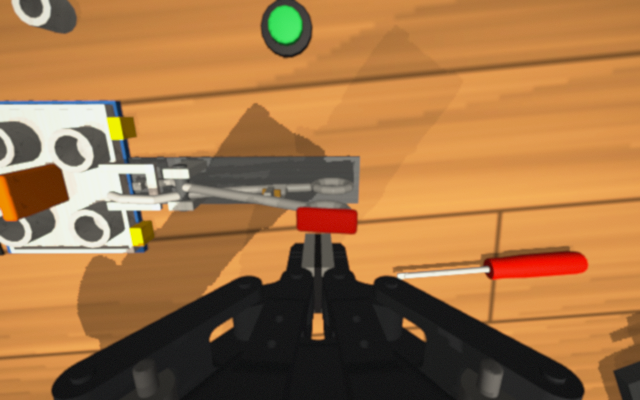

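The clamp is open with its pad at (327,219) px, and the button is at (286,27) px, measured at (588,-235.5) with top z 23 mm.

```bash
python3 -m handwheel '[[[0,-0.25,-0.6],0],[[0,-0.25,-1.16],0],[[0,-0.25,-1.16],0]]' >/dev/null; python3 st.py
python3 -m handwheel '[[[0,-0.03,-0.2],0],[[-0.01,-0.1,-0.45],0],[[-0.02,-0.17,-0.7],0],[[-0.02,-0.24,-0.9],0],[[-0.03,-0.32,-1.1],0],[[-0.03,-0.4,-1.3],0],[[-0.03,-0.4,-1.3],0]]' >/dev/null; python3 st.py
```

```text
t 30.35 tcp [ 444.4 -257.9  138.5] yaw -5.0 F [0.9 0.1 0.2] op -0.002 gf 0.0
t 31.225 tcp [ 445.7 -273.6  102.2] yaw -5.1 F [-0.5 -2.6  6.5] op 0.0 gf 3.7
```

```bash
python3 -m handwheel '[[[-0.03,-0.03,-0.12],0],[[-0.05,-0.06,-0.24],0],[[-0.05,-0.06,-0.3],0],[[-0.05,-0.06,-0.3],0]]' >/dev/null; python3 st.py
python3 -m handwheel '[[[0,0,-0.1],0],[[0,0,-0.1],0]]' >/dev/null; python3 st.py
```

```text
t 31.725 tcp [ 444.2 -276.    93.5] yaw -5.1 F [ 0.2 -4.1  7.8] op 0.001 gf 4.0
t 31.975 tcp [ 444.3 -276.6   90.6] yaw -5.2 F [-0.3 -5.3  7.7] op 0.0 gf 4.3
```

```bash
python3 -m handwheel '[[[0,-0.02,-0.06],0],[[0,-0.02,-0.1],0],[[0,-0.02,-0.1],0]]' >/dev/null; python3 st.py
python3 -m handwheel '[[[0,-0.02,-0.06],0],[[0,-0.02,-0.1],0],[[0,-0.02,-0.1],0]]' >/dev/null; python3 st.py
```

```text
t 32.35 tcp [ 444.2 -277.2   87.7] yaw -5.2 F [-0.8 -4.6  8. ] op 0.003 gf 4.4
t 32.725 tcp [ 444.7 -277.8   85.3] yaw -5.2 F [-1.2 -4.7 14.3] op -0.002 gf 7.1
```

```bash
python3 -m handwheel '[[[0,0,0.3],0],[[0,0.1,1],0],[[0,0.5,2],0],[[0.5,1,2.5],0],[[0.5,1,2.5],0],[[0.5,1,2.5],0]]' >/dev/null
cat > pad.py <<'E'
from h import *
import sys
for cam in sys.argv[1:]:
    p,d,W,c=snap(cam);hsv=cv2.cvtColor(p,cv2.COLOR_RGB2HSV);H,S,V=[hsv[...,i] for i in range(3)]
    x,y,z=W[...,0],W[...,1],W[...,2]
    m=((H<5)|(H>174))&(S>150)&(z>.045)&(z<.13)&(y<-.2)&(y>-.34)&(x>.4)&(x<.5);q=(W[m][:,:2]*1000).astype(np.float32)
    print(cam,[np.round(v,1) for v in cv2.minAreaRect(q)] if len(q)>5 else None,np.median(W[m],0).round(4),W[m].min(0).round(3),W[m].max(0).round(3),len(q))
E
python3 pad.py wrist scene side; python3 st.py 588,-235.5,60
```

```text
wrist [array([ 443.8, -272.1]), array([39.9, 16.5]), np.float64(84.6)] [ 0.4447 -0.2716  0.08  ] [ 0.434 -0.292  0.076] [ 0.454 -0.252  0.083] 1059
scene [array([ 444.1, -273.7]), array([39.6, 17.7]), np.float64(83.1)] [ 0.4456 -0.2741  0.0768] [ 0.434 -0.293  0.07 ] [ 0.455 -0.254  0.082] 146
side [array([ 441.2, -264.2]), array([26.7, 11.3]), np.float64(85.8)] [ 0.4389 -0.2637  0.0814] [ 0.435 -0.277  0.078] [ 0.446 -0.251  0.083] 16
t 33.625 tcp [ 456.8 -244.7  157.5] yaw -5.1 F [ 0.1  0.  -0.1] op 0.0 gf 0.0
588,-235.5,60 units [ 4.37  0.31 -3.25]
```

The clamp holds by itself: the pad stays near z 79 mm, which matches the last tooth. Next is the button.

```bash
python3 -m handwheel '[[[2,0.15,0],0],[[4.37,0.31,0],0],[[4.37,0.31,-1.2],0],[[4.37,0.31,-2.5],0],[[4.37,0.31,-3.25],0],[[4.37,0.31,-3.25],0]]' >/dev/null; python3 st.py 588,-235.5,44
python3 -m handwheel '[[[0,0,-0.3],0],[[0,0,-0.53],0],[[0,0,-0.53],0]]' >/dev/null; python3 st.py 588,-235.5,36
```

```text
t 34.375 tcp [ 586.8 -234.8   58.3] yaw -5.1 F [-0.7 -0.9  0.1] op -0.003 gf 0.0
588,-235.5,44 units [ 0.04 -0.02 -0.48]
t 34.75 tcp [ 588.9 -234.7   44.9] yaw -5.1 F [-0.1  0.1  0.2] op -0.003 gf 0.0
588,-235.5,36 units [-0.03 -0.03 -0.3 ]
```

```bash
python3 -m handwheel '[[[0,0,-0.1],0],[[0,0,-0.2],0],[[0,0,-0.3],0],[[0,0,-0.3],0]]' >/dev/null; python3 st.py
python3 -m handwheel '[[[0,0,-0.1],0],[[0,0,-0.15],0],[[0,0,-0.15],0]]' >/dev/null; python3 st.py
```

```text
t 35.25 tcp [ 589.3 -234.9   36.1] yaw -5.1 F [-0.3  0.9  3. ] op -0.002 gf 1.5
t 35.625 tcp [ 589.3 -234.9   33. ] yaw -5.1 F [-2.5  0.4 13.5] op -0.0 gf 6.9
```

```bash
python3 -m handwheel '[[[0,0,-0.06],0],[[0,0,-0.06],0],[[0,0,-0.06],0],[[0,0,-0.06],0]]' >/dev/null; python3 st.py
python3 -m handwheel '[[[0,0,1],0],[[0,0,2.5],0],[[0,0,4],0],[[0,0,4],0]]' >/dev/null; python3 pad.py scene; python3 st.py 415,-276,150 415,-276,82
```

```text
t 36.125 tcp [ 589.4 -234.9   32.8] yaw -5.1 F [-5.4  2.9 24.4] op 0.007 gf 12.4
scene [array([ 443. , -273.4]), array([39.2, 21.2]), np.float64(82.0)] [ 0.4459 -0.2744  0.0771] [ 0.434 -0.294  0.07 ] [ 0.456 -0.254  0.081] 148
t 36.675 tcp [ 589.8 -235.2  150.9] yaw -5.1 F [ 0.3 -0.3  0.4] op -0.002 gf 0.0
415,-276,150 units [-5.83 -1.36 -0.03]
415,-276,82 units [-5.83 -1.36 -2.3 ]
```

```bash
python3 -m handwheel '[[[-2,-0.45,0],0],[[-4,-0.9,0],0],[[-5.93,-1.25,0],0],[[-5.93,-1.25,0],0],[[-5.93,-1.25,-1.2],0],[[-5.93,-1.25,-2.35],0],[[-5.93,-1.25,-2.35],0],[[-5.93,-1.25,-2.35],0]]' >/dev/null; python3 st.py
python3 -m handwheel '[[[0.25,-0.02,0],0],[[0.25,-0.02,0],0]]' >/dev/null; python3 st.py
```

```text
t 37.675 tcp [ 411.5 -272.3   79.2] yaw -5.0 F [-0.3 -1.2  1.1] op 0.0 gf 0.0
t 37.925 tcp [ 420.4 -273.2   80.1] yaw -5.0 F [ 0.3  0.2 -0.5] op 0.003 gf 0.0
```

```bash
python3 -m handwheel '[[[0.12,-0.01,0],0],[[0.24,-0.02,0],0],[[0.36,-0.03,0],0],[[0.36,-0.03,0],0]]' >/dev/null; python3 st.py
python3 -m handwheel '[[[0.1,-0.01,0],0],[[0.2,-0.02,0],0],[[0.2,-0.02,0],0]]' >/dev/null; python3 st.py; python3 pad.py scene
```

```text
t 38.425 tcp [ 430.  -273.8   79.3] yaw -5.0 F [-2.1  0.2  4.9] op -0.004 gf 0.7
t 38.8 tcp [ 435.3 -274.3   79.1] yaw -5.0 F [-2.5  1.1  4.6] op 0.005 gf 1.0
scene [array([ 456.5, -267.3]), array([41. , 21.3]), np.float64(87.7)] [ 0.458  -0.2686  0.1001] [ 0.445 -0.288  0.08 ] [ 0.467 -0.247  0.103] 150
```

```bash
python3 -m handwheel '[[[-0.3,0.02,0],0],[[-0.8,0.03,0],0],[[-1,0.03,0],0],[[-1,0.03,0],0]]' >/dev/null; python3 st.py; python3 pad.py scene
```

```text
t 39.35 tcp [ 404.8 -273.8   79.1] yaw -5.1 F [-0.3 -0.1 -0.3] op 0.003 gf 0.0
scene [array([ 443.3, -256.9]), array([39.2, 32.7]), np.float64(61.5)] [ 0.4476 -0.2599  0.1164] [ 0.42  -0.279  0.107] [ 0.456 -0.239  0.121] 136
```

```bash
python3 -m handwheel '[[[-0.3,0,1.2],0],[[-0.3,0,2.6],0],[[0,1,3.3],0],[[0.5,2.8,3.3],0],[[1,4.6,3.3],0],[[1.5,6.4,3.3],0],[[2,8,3.3],0],[[2.19,9.33,3.3],0]]' 0.6 >/dev/null
python3 -m handwheel '[[[0,0,0],0],[[0,0,0],0],[[0,0,0],0]]' >/dev/null; python3 see.py wrist w9; python3 pad.py wrist; python3 st.py 470.6,6.1,59
```

```text
t 40.825 tcp [471.1   5.  178.2] F [0.1 0.5 0.5] op 0.403
ctr 617.6 -32.8 dia 30.6 top 0.031 n 698
ctr 625.4 133.7 dia 13.7 top 0.042 n 273
ctr 511.3 32.8 dia 39.8 top 0.042 n 916
ctr 474.7 -125.8 dia 18.8 top 0.042 n 155
ctr 486.4 6.2 dia 11.2 top 0.042 n 56
ctr 460.5 -75.3 dia 9.7 top 0.028 n 84
ctr 450.0 -214.6 dia 10.1 top 0.042 n 202
ctr 450.3 -145.1 dia 21.4 top 0.042 n 76
ctr 447.8 -120.5 dia 9.3 top 0.029 n 30
ctr 433.4 46.4 dia 40.0 top 0.042 n 842
t 40.875 tcp [471.1   5.1 178.2] yaw -5.2 F [-0.6  0.5 -0.7] op 0.398 gf 0.0
470.6,6.1,59 units [-0.02  0.03 -3.97]
  return _methods._mean(a, axis=axis, dtype=dtype,
  ret = um.true_divide(
Traceback (most recent call last):
  File "pad.py", line 7, in <module>
    print(cam,[np.round(v,1) for v in cv2.minAreaRect(q)] if len(q)>5 else None,np.median(W[m],0).round(4),W[m].min(0).round(3),W[m].max(0).round(3),len(q))
                                                                                                           ~~~~~~~~^^^
ValueError: zero-size array to reduction operation minimum which has no identity
```

View pics/w9.png

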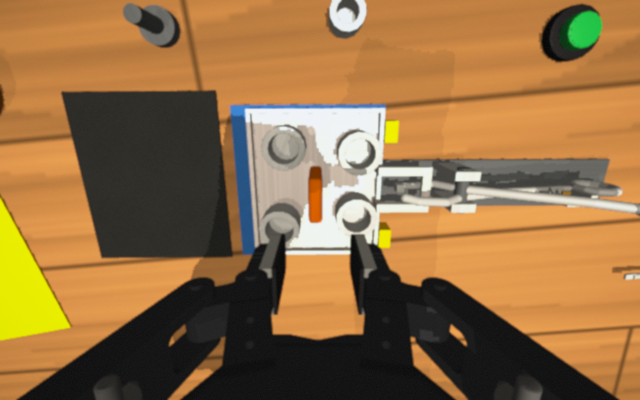

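The tray is seated with all four sleeves. The clamp is open: its upper handle runs off the picture at (635,208), raised. The bare mat shows at (150,175).

```bash
python3 - <<'E'
from h import *
p,d,W,c=snap('wrist');x,y,z=W[...,0],W[...,1],W[...,2]
m=(p.max(2)<60)&(z<.012)&(y>.08)&(y<.3)&(x>.35)&(x<.62)
m=cv2.morphologyEx(m.astype(np.uint8),cv2.MORPH_OPEN,np.ones((7,7)))
n,L,s,_=cv2.connectedComponentsWithStats(m);k=L==1+np.argmax(s[1:,4])
print(cv2.minAreaRect((W[k][:,:2]*1000).astype(np.float32)),np.median(W[k],0))
E
python3 -m handwheel '[[[-0.02,0.03,-1.9],0],[[-0.02,0.03,-3.6],0],[[-0.02,0.03,-3.95],0],[[-0.02,0.03,-3.95],0],[[-0.02,0.03,-3.95],0]]' >/dev/null; python3 st.py
python3 -m handwheel '[[[0,0,0],0],[[0,0,0],0],[[0,0,0],0],[[0,0,0],0],[[0,0,0],0]]' 1 >/dev/null; python3 st.py
python3 -m handwheel '[[[0,0,0.05],0],[[0,0.03,0.1],0],[[0,0.05,0.1],0],[[0,0.05,0.1],0]]' >/dev/null; python3 st.py
```

```text
((485.24444580078125, 177.68148803710938), (148.92237854003906, 177.19668579101562), 85.2568588256836) [0.49625671 0.1763016  0.00426932]
t 41.55 tcp [471.8   7.1  61.2] yaw -5.1 F [-0.7  0.2  0.1] op 0.397 gf 0.0
t 42.175 tcp [471.5   7.2  61.1] yaw -5.0 F [-1.3 -1.   7.6] op 0.128 gf 59.4
t 42.675 tcp [470.2   9.   62.3] yaw -5.0 F [ -1.1   0.6 -10.2] op 0.127 gf 58.4
```

```bash
python3 -m handwheel '[[[0.02,0.3,0.03],0],[[0.06,0.7,0.05],0],[[0.1,1.2,0.05],0],[[0.15,1.8,0.05],0],[[0.2,2.4,0.05],0],[[0.26,3,0.05],0],[[0.32,3.6,0.05],0],[[0.32,3.6,0.05],0]]' >/dev/null; python3 st.py 487,178,57
python3 -m handwheel '[[[0.06,0.5,0],0],[[0.12,1,0],0],[[0.2,1.6,0],0],[[0.22,2,0],0],[[0.22,2,0],0],[[0.22,2,0],0]]' >/dev/null; python3 st.py 487,178,56
```

```text
t 43.675 tcp [479.9 120.4  64. ] yaw -4.8 F [ 0.4 -0.6 -9.3] op 0.131 gf 58.9
487,178,57 units [ 0.24  1.92 -0.23]
t 44.425 tcp [486.5 175.9  64.1] yaw -5.1 F [ 0.2 -0.7 -9.8] op 0.13 gf 59.1
487,178,56 units [ 0.02  0.07 -0.27]
```

```bash
python3 -m handwheel '[[[0.02,0.06,-0.1],0],[[0.02,0.06,-0.2],0],[[0.02,0.06,-0.27],0],[[0.02,0.06,-0.27],0]]' >/dev/null; python3 st.py
python3 -m handwheel '[[[0,0,0],0],[[0,0,0],0],[[0,0,0],0]]' 0.6 >/dev/null
python3 -m handwheel '[[[0,0,1.2],0],[[0,0,2.5],0],[[0,0,4],0],[[0,-1,5],0],[[0,-2.5,5],0],[[0,-4,5],0],[[0,-4,5],0],[[0,-4,5],0]]' >/dev/null
python3 see.py wrist; python3 see.py scene s10; python3 pad.py scene
```

```text
t 44.925 tcp [487.1 178.2  56.2] yaw -5.1 F [-2.  -0.3 -6.1] op 0.129 gf 59.8
t 46.35 tcp [487.4  59.7 206. ] F [ 0.9 -0.1  0.1] op 0.398
ctr 617.6 -33.0 dia 31.1 top 0.031 n 741
ctr 624.7 132.9 dia 13.1 top 0.042 n 121
ctr 515.7 -68.4 dia 23.0 top 0.025 n 255
ctr 526.9 203.8 dia 40.4 top 0.038 n 1070
ctr 515.9 135.2 dia 40.0 top 0.039 n 866
ctr 474.5 -126.1 dia 19.8 top 0.042 n 155
ctr 484.6 177.3 dia 39.5 top 0.042 n 305
ctr 460.2 -122.3 dia 14.0 top 0.042 n 243
ctr 460.1 -75.4 dia 10.3 top 0.028 n 74
ctr 449.6 -214.4 dia 12.4 top 0.042 n 181
ctr 446.8 -146.1 dia 21.1 top 0.042 n 56
ctr 448.8 217.8 dia 40.7 top 0.038 n 900
ctr 406.5 -58.5 dia 23.2 top 0.025 n 196
t 46.4 tcp [487.3  59.9 206. ] F [-0.   0.5 -1.1] op 0.394
ctr 528.8 204.1 dia 45.7 top 0.036 n 174
ctr 723.3 269.1 dia 7.4 top 0.041 n 30
ctr 628.4 131.1 dia 11.9 top 0.041 n 50
ctr 697.3 142.0 dia 33.6 top 0.029 n 110
ctr 517.4 -71.3 dia 23.6 top 0.024 n 30
ctr 618.3 -34.4 dia 34.3 top 0.029 n 124
ctr 690.1 -40.3 dia 52.4 top 0.03 n 247
ctr 791.0 -212.4 dia 19.6 top 0.042 n 105
scene [array([ 446.5, -258.6]), array([39.9, 17.4]), np.float64(85.4)] [ 0.4477 -0.2589  0.1164] [ 0.437 -0.279  0.11 ] [ 0.455 -0.239  0.12 ] 135
```

View pics/s10.png

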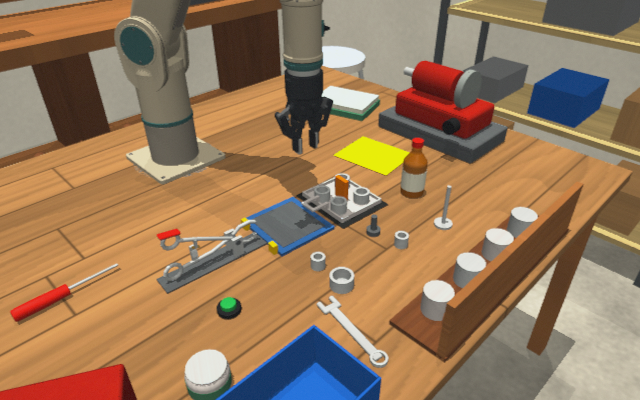

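The loaded tray stands level on the black mat at (343,197) with its sleeves aboard. The clamp is open, the bottle and decoys are untouched, and the arm is clear.

```bash
python3 -c "
from station import ticket;print(ticket.job_done())"
```

```text
the job is handed in; nothing more can be done
None
```

I handed the job in at about 46 s of the 192 s limit: all four 40 mm sleeves were carried in the tray to the stops, clamped, start button pressed to its stop, clamp freed, and the loaded tray slid back onto the black mat with the bottle untouched; the judge gave no verdict.

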